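# Fit the clip head to the tube mixer and snap a tube into it

### The arm

A 7-joint arm with a two-finger parallel gripper is mounted at the origin on the work surface; the furniture and walls round the work are solid. World frame = base frame: x ahead of the robot, y to its left, z up, the work surface at z = 0. Lengths are in m, angles in rad, forces in N, time in s.
With the tool pointing down it reaches from about 0.4 to 0.875 m from the base axis. Payload 19.3 kg.
Tool frame: the origin (TCP) lies at the very end of the fingers, on their centre line; the grasp point (between the pads) lies 19 mm behind it; z points along the fingers, y is the line along which they close (so a half turn about z gives the same grasp; the last joint's range is limited). The gripper opens to 85 mm and grips with 20 to 120 N. Pads are 22 mm wide; open, the fingers measure 114 mm over their backs; the gripper's body (76 mm by 85 mm) begins 54 mm behind the grasp point. The pads swing forward as they close: fully open they stand 13 mm farther back than shut.
Start: joints at [1.088, 0.521, -0.036, 1.599, 0.021, 1.021, -0.113], TCP at [0.251, -0.573, 0.231] pointing down, gripper open.
Joint ranges: [-2.91, 2.91], [-0.3, 2.13], [-1.5, 1.42], [0.17, 2.43], [-1.26, 4.41], [0.16, 1.93], [-2.52, 2.52]. Speed limits (rad/s): [1.89, 1.89, 2.39, 2.39, 3.01, 3.01, 3.01].

### API

Orientations are given as [roll, pitch, yaw] about the fixed x, y, z axes, in that order (R = Rz(yaw) Ry(pitch) Rx(roll)).
In Python, from workcell import bot gives the robot as it stands.
- The arm moves only by the shell command python3 -m crank 'ROWS' [FORCE]. ROWS is a JSON object of lists of equal length, an entry for each row: "travel": the shift along the world's x, y, z in cm, a list of three; "turn": the turn, a rotation vector about the world's x, y, z in degrees, a list of three; "gripper": the closure, from 0 (fully open) to 1 (shut). A call has exactly 5 rows; each row is the pose to reach, as a shift and turn from the pose commanded when the call began; what a row does not reach only later rows make up. A row lasts 1/10 s, in which the tool goes at most 50 mm and 8.59 degrees, less where a joint would pass 70% of its speed; a pose out of reach is approached as far as the arm can. A call with a gripper value outside its range is refused whole. The fingers move at their own pace and stop on an object; FORCE is the grip in N (left out, the last holds). Time passes only in rows, so rows that repeat a pose let the fingers close, or fill a call up. It gives the time, the measured TCP pose, the force, the opening and the grip force at its end, in the units of the state.
- bot.observe(): the state, without advancing time (a new reading comes with each control period).
- bot.grab_frame(name): name is "side" or "top"; returns a dict with "pixels" (384x512x3 uint8, red, green, blue), "fx", "fy", "cx", "cy" (pixels), "dist" ([k1, k2, p1, p2, k3] as OpenCV has them; the pictures are not rectified), "extrinsics" (4x4, takes a point from world to camera coordinates). Camera axes: x right, y down, z forward; pixel columns grow to the right and rows downward; lengths in m; the calibration is good to about 2 mm. A picture is of the moment at which its call begins. There is no depth.
- bot.job_done(): hands the job in; it is judged then, once.
The state is a dict: "clock": time; "qpos": joint angles; "qd": joint speeds; "joint_efforts": joint torques, N m; "position": TCP position; "tool_rot": TCP orientation; "force": force on the tool from outside, world axes, zero at the start; "moment": the same for the moment, N m; "grip_width": finger opening in m; "finger_force": force on a finger pad.
Only numpy, scipy, OpenCV 4.12 (cv2) and the standard library are available. Lean on these libraries where they do the work, as an engineer would, in place of code of your own. Each camera call takes 0.05 s, during which the arm holds its last target. There are 200 camera calls.

### The job

Make the mixer ready: lift the clip head out of its stand, where it is parked on edge, set it down foot-down on the bench and let go of it. Then take it by its rib and shuffle its keyed foot in the mixer's pocket until it drops fully home, flush with the mixer's top; finally take the glass tube from its cradle and press it, centred, down between the head's spring fingers until they snap round it. Leave the vial and the sample bottle where they are.

Things in the scene. Friction and masses are not known exactly. Their poses are not given: they have to be found in the camera images.
- clip_head: Loose metal clip head, 220 g. Origin: centre of the foot's underside, z from foot to clip. Steel foot 68 (x) by 50 (y) by 14 mm; a key tongue 14 mm wide, full foot height, reaches to x = 42. Starts on edge in the stand: x (tongue) up, z level, pointing away from the robot within 26 degrees. Centre of mass 12 mm above the underside: leant 25 degrees or more it tips onto its foot.
- rib_top (a point): On the clip head, middle of its rib's top edge (x 0, y 0, z 34 mm); axes as the head's. The rib, the handle, stands on the foot: 64 mm along x, 14 mm thick (y), z 14 to 34. Between the two spring clips (x -20 to 20) the rib is free to grip and the space above it is open.
- clip_axis (a point): On the clip head (x 0, y 0, z 50 mm; axes as the head's): where the middle of the tube's axis belongs, tube along x. Two clips, at x 21 to 32 and -32 to -21: a saddle, top at z 41.7, between two sprung steel fingers, within y -16 to 16, top z 64, flared lips, throat 12 mm wide at z 56. A downward press of about 8 N snaps the tube in.
- mixer: Fixed low grey mixer housing, 120 (x) by 90 (y) by 44 mm high, a black knob and the pocket's keyway on its +x side, which faces the robot (x axis towards the robot within 18 degrees); origin at the centre of its underside.
- seat (a point): Centre of the pocket floor in the mixer's top, 30 mm above the bench, 14 mm below the top; axes as the mixer's. Upper 4 mm: a loose recess 81 (x) by 63 (y). Below, 10 mm deep, the keyed pocket 71 by 53, 1.5 mm play each side of the foot, with a keyway 17 mm wide to x = 44. The head goes in one way round: its origin on this point, its x axis along this x.
- stand: Fixed grey parking stand, 66 by 44 mm, origin under the middle of its slot. Slot floor 6 mm above the bench, 17 mm wide along x, walls 19 mm high and 40 mm wide along y, so the two sides of the 50 mm foot stick out and can be gripped. The head stands with its tongue up, the tip 82 mm above the bench; it lifts straight up.
- tube: Loose closed glass test tube, 138 mm long, 16.6 mm across where gripped, 21 g, lying in the cradle. Origin at its round bottom end (1 mm off the axis), z along its length to the lip, which is 20 mm wide.
- tube_mid (a point): Point on the tube's axis at half its length (69 mm from either end); z along the tube.
- cradle: Fixed grey cradle 100 mm long (its x) by 36 mm, two notched posts at x = 44 and -44 mm, 34 mm high; the tube lies along x in the notches, its axis 32 mm above the bench; between the posts only a base 6 mm high.
- vial: Small vial with a black cap, 21 mm across, 50 mm tall, standing loose; leave it alone. Origin under its centre.
- sample_bottle: White plastic sample bottle, 37 mm across, 74 mm tall, standing loose; leave it alone. Origin under its centre.

How it is judged:
By the outcome, as a careful person would: the job done as asked, in the order asked, and still so for the second after the job is handed in, with the robot touching nothing.
It also fails if it takes over 58 s, if anything falls off the work surface, if the arm or the gripper's body presses on something with over 40 N, if the wrist force passes 120 N, or if a joint passes its speed limit or range.

## Working session

There is one attempt and no reset: what is moved stays moved. The work goes in short steps, Python scripts to look and compute and a shell command to move; the robot and the scene stay as the last step left them, time stands still between calls to the robot, and variables do not carry over. Pictures are saved under pics/ and viewed, at most 10 in all, crops included, and the job is handed in when it is done.

```bash
mkdir -p pics; ls
cat > h.py <<'E'
import cv2, numpy as np
from workcell import bot
def snap(n,f):
    d=bot.grab_frame(n); np.savez('/tmp/'+n+'.npz',**{k:np.array(v) for k,v in d.items()})
    cv2.imwrite('pics/'+f+'.png',d['pixels'][:,:,::-1]); return d
def K(d): return np.array([[d['fx'],0,d['cx']],[0,d['fy'],d['cy']],[0,0,1.]])
def rays(d,px):
    p=cv2.undistortPoints(np.array(px,float).reshape(-1,1,2),K(d),np.array(d['dist'],float)).reshape(-1,2)
    E=np.array(d['extrinsics']); R=E[:3,:3]; c=-R.T@E[:3,3]
    return c,np.c_[p,np.ones(len(p))]@R
def onz(d,px,z):
    c,r=rays(d,px); z=np.broadcast_to(z,(len(r),)); return c+r*((z-c[2])/r[:,2])[:,None]
def proj(d,P):
    E=np.array(d['extrinsics']); return cv2.projectPoints(np.array(P,float).reshape(-1,1,3),cv2.Rodrigues(E[:3,:3])[0],E[:3,3],K(d),np.array(d['dist'],float))[0].reshape(-1,2)
def load(n): return {k:v for k,v in np.load('/tmp/'+n+'.npz').items()}
E
python3 - <<'E'
from h import *
for n in('side','top'):
    d=snap(n,n+'0');E=np.array(d['extrinsics']);print(n,d['fx'],-E[:3,:3].T@E[:3,3],E[2,:3])
print(bot.observe())
E
```

```text
pics
side 415.40682578580373 [ 0.41667881 -1.0445296   0.38418935] [ 0.09367652  0.92377193 -0.37130868]
top 453.33605460739875 [ 0.3941658  -0.20354491  1.01448325] [ 0.0975856  -0.02216892 -0.9949802 ]
{'clock': 0.1, 'qpos': array([ 1.08781167,  0.52197213, -0.03633162,  1.59992714,  0.02119067,
        1.02111087, -0.1127882 ]), 'qd': array([-5.44597278e-04, -9.48162804e-04, -4.47821839e-04, -2.41868517e-03,
        5.86844349e-04, -3.24516121e-05, -2.21693925e-04]), 'joint_efforts': array([ 3.12706172e-03, -9.28500080e+01,  1.98380336e+00, -3.70534551e+01,
        1.82116631e-02,  5.27736760e-03, -3.50384869e-05]), 'position': array([ 0.25058088, -0.57224407,  0.23078074]), 'tool_rot': array([-3.14056159e+00,  6.20758909e-05,  4.12783846e-01]), 'force': array([-0.09206957, -0.62566361, -0.12736548]), 'moment': array([-0.06050109, -0.02453671,  0.01047956]), 'finger_force': 0.0, 'grip_width': 0.08547978239466615}
```

View pics/top0.png

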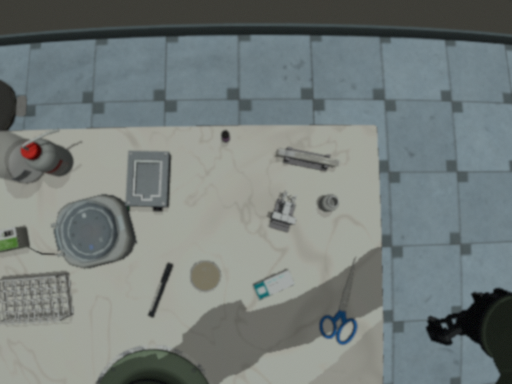

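View pics/side0.png

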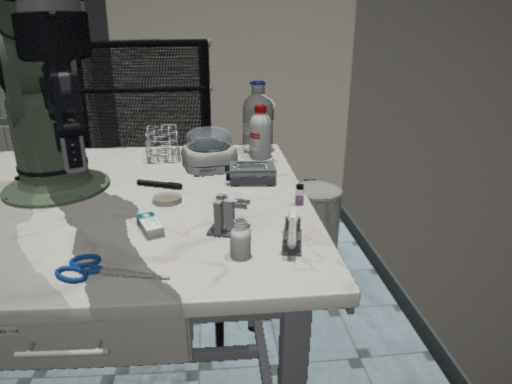

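The top view shows the mixer at (148,180), stand and head at (283,210), cradle and tube at (307,158), vial at (225,136) and bottle at (327,203). The side view shows the mixer at (252,172), head at (228,215), tube at (293,235), vial at (299,195) and bottle at (241,243). I'll enlarge both.

Run:
```python
from h import *
def crop(f,x0,x1,y0,y1,s):
    return cv2.resize(cv2.imread(f)[y0:y1,x0:x1],None,fx=s,fy=s,interpolation=cv2.INTER_CUBIC)
a=crop('pics/top0.png',255,355,140,240,6)
cv2.imwrite('pics/c1.png',a)
b=crop('pics/side0.png',195,315,150,270,5)
c=crop('pics/top0.png',115,185,140,220,4) # mixer
o=np.zeros((600,800+80,3),np.uint8); o[:,:600]=b; o[:320,600:880]=c
cv2.imwrite('pics/c2.png',o[:,:])
cv2.imwrite('pics/c2.png',cv2.resize(o,(800,545)))
d=load('top')
print('up dir',onz(d,[[283,210],[283,200],[293,210],[148,180],[307,158],[327,203],[225,136]],0.0).round(3))
```

```text
up dir [[ 0.444 -0.297  0.   ]
 [ 0.467 -0.297  0.   ]
 [ 0.444 -0.32   0.   ]
 [ 0.516  0.007  0.   ]
 [ 0.562 -0.354  0.   ]
 [ 0.459 -0.397  0.   ]
 [ 0.615 -0.168  0.   ]]
```

View pics/c1.png

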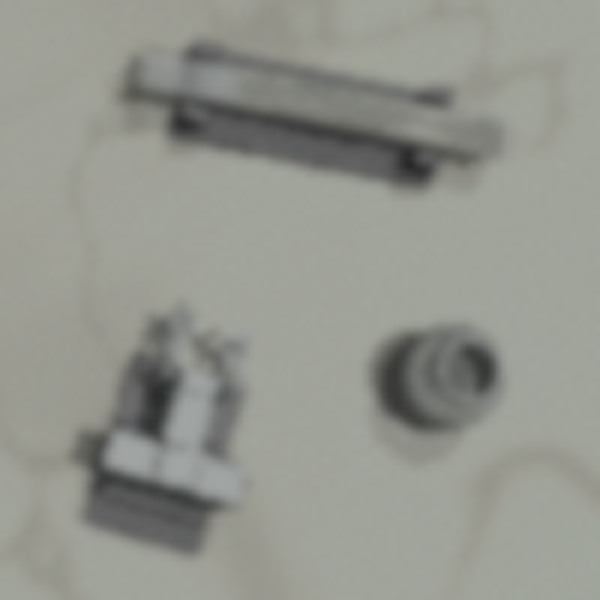

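View pics/c2.png

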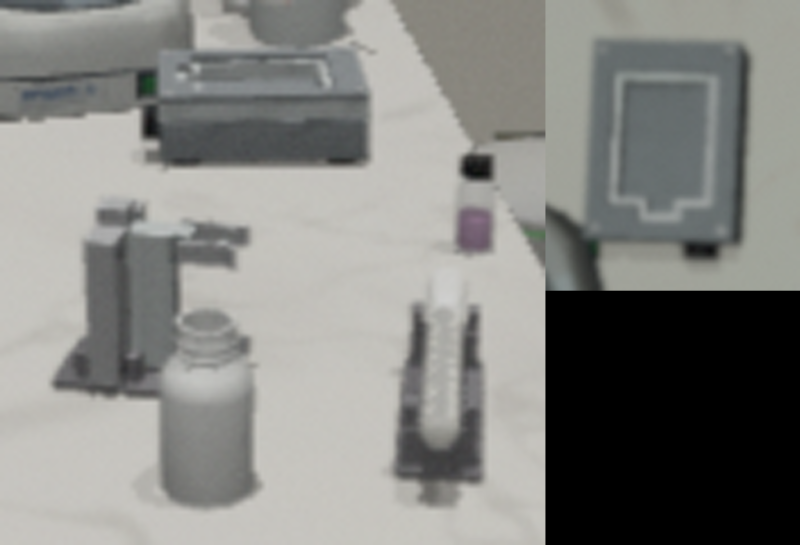

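c1 shows the head's foot edge as a bright strip from about c1 (105,448) to (243,485), clips pointing up-image. The tube lies from c1 (135,75) to (495,140). c2 shows the mixer's white pocket outline with the keyway at the bottom (robot side). I'll measure by masks next.

Run:
```python
from h import *
d=load('top');im=d['pixels'];g=im.astype(int).mean(2)
def comps(x0,x1,y0,y1,m,minA=8):
    n,l,s,c=cv2.connectedComponentsWithStats(m[y0:y1,x0:x1].astype(np.uint8))
    for i in range(1,n):
        if s[i,4]>=minA:
            yy,xx=np.nonzero(l==i); pts=np.c_[xx+x0,yy+y0].astype(np.float32)
            yield pts
S=cv2.resize(im,None,fx=4,fy=4,interpolation=cv2.INTER_CUBIC);gs=S.astype(int).mean(2)
print('mixer grays',g[150:212:6,130:168:4].round().astype(int))
print('head grays');print(g[186:236:2,266:300:2].round().astype(int))
for name,box,mask in(('white',(130,166,152,208),g>150),('strip',(270,298,210,226),g>185)):
    for p in comps(*box,mask):
        r=cv2.minAreaRect(p); print(name,len(p),p.mean(0),[np.round(v,1) for v in r]);
```

```text
mixer grays [[138 138 138 142 142 146 145 148 149 150]
 [106 106 106 106 107 107 107 107 107 104]
 [105 137 104 115 116 120 117 123 130 107]
 [106 138 102 107 106 106 107 113 128 107]
 [106 133 103 106 107 107 108 113 122 103]
 [107 141 108 109 108 108 110 121 118 100]
 [107 140 107 109 107 110 111 126 113  99]
 [105 128 109 110 109 109 109 131 112  92]
 [108 106 106 144 135 147 112 112 108  88]
 [100 101 104 107 107 106 106 105 121  80]
 [117 144 143 143 142 141  67  54  91 143]]
head grays
[[156 153 153 155 156 156 156 156 156 158 160 160 159 160 159 159 159]
 [155 152 152 154 154 154 154 156 156 158 159 160 159 160 159 160 159]
 [154 151 151 153 154 153 153 154 155 147 151 159 159 159 159 159 159]
 [154 150 149 152 153 154 149 135 134 132 138 155 160 159 160 160 161]
 [153 152 147 149 152 153 144 109  99 128 136 155 151 157 159 160 160]
 [152 151 150 148 151 152 134 107 106 133 137 122 133 142 145 152 160]
 [152 152 151 149 148 142 116 116 114 142 146 116 113 125 130 151 159]
 [151 152 151 149 144 118  90  91 103 133 150 132 114 122 142 157 159]
 [151 151 152 150 138 101  79  66  
[... 472 characters left out ...]
 77 117 158 162 161 148 151 162 160 150 133 127 148 158 159]
 [150 136  88  79 109 138 149 141 154 163 160 155 161 158 155 157 159]
 [156 143  92  64  69  67  80  93 121 141 148 155 161 162 158 147 157]
 [158 143  94  84  87  87  83  72  69  67  83 119 140 153 156 152 156]
 [157 136 100  94  90  86  86  88  87  82  73  71  87 118 138 151 155]
 [157 136 106  98  98  97  95  93  86  82  88  92 129 145 148 151 153]
 [159 156 144 129 113 101  99  99  97  96  94 105 139 150 148 149 152]
 [156 158 159 158 155 144 131 119 109  99  98 117 148 151 148 148 151]
 [153 158 160 160 159 159 158 156 151 140 128 142 154 152 150 148 150]
 [152 158 161 161 160 161 160 161 160 159 158 158 157 154 150 149 150]]
```

```bash
cat > edge.py <<'E'
from h import *
def vedge(g,xs,y0,y1,lev,sign):  # per column, first crossing of lev (sign +1 rising downwards)
    o=[]
    for x in xs:
        c=g[y0:y1,x]
        for i in range(len(c)-1):
            if (c[i]-lev)*sign<0<=(c[i+1]-lev)*sign: o.append((x,y0+i+(lev-c[i])/(c[i+1]-c[i])));break
    return np.array(o)
def hedge(g,ys,x0,x1,lev,sign): return vedge(g.T,ys,x0,x1,lev,sign)[:,::-1]
def fit(p): # robust line
    vx,vy,x,y=cv2.fitLine(p.astype(np.float32),cv2.DIST_HUBER,0,0.01,0.01).ravel(); return np.array([x,y]),np.array([vx,vy])
E
python3 - <<'E'
from edge import *
d=load('top');g=d['pixels'].astype(float).mean(2)
def yaw(p,z):
    w=onz(d,p,z); c,v=fit(w[:,:2]*1000); return c.round(1),np.degrees(np.arctan(v[0]/v[1])).round(1)
e=vedge(g,range(275,293),214,228,120,-1); print('foot lower edge z74',yaw(e,.074))
e=vedge(g,range(274,288),222,236,125,1); print('stand front edge',yaw(e,.006))
print('strip left',hedge(g,[214,215,216],268,280,125,1),'right',hedge(g,[217,218,219,220],288,302,140,-1))
print('strip ends world',onz(d,[[272.6,215],[295,219.5]],.074).round(4))
# white outline ridge
def mid(a): return a
L=[(129+np.argmax(g[y,129:138]),y) for y in range(165,190)]
top=[(x,155+np.argmax(g[155:166,x])) for x in range(138,160)]
bot=[(x,188+np.argmax(g[188:206,x])) for x in range(136,164)]
R=[(154+np.argmax(g[y,154:166]),y) for y in range(165,192)]
print('L',L[::6],'R',R[::6]);print('T',top[::4]);print('B',bot)
cv2.imwrite('pics/c3.png',cv2.resize(cv2.convertScaleAbs(d['pixels'][145:220,118:180,::-1],alpha=1.6,beta=-60),None,fx=8,fy=8,interpolation=cv2.INTER_CUBIC))
for lev in(145,165,180):
    m=((g[145:180,270:345]>lev)).astype(np.uint8)
print(g[148:172:1,286],g[148:172,300],g[150:175,328])
E
```

```text
foot lower edge z74 (array([ 418.9, -290.6], dtype=float32), np.float32(18.0))
stand front edge (array([ 398.2, -291.6], dtype=float32), np.float32(16.1))Traceback (most recent call last):
  File "<stdin>", line 7, in <module>
  File "edge.py", line 9, in hedge
    def hedge(g,ys,x0,x1,lev,sign): return vedge(g.T,ys,x0,x1,lev,sign)[:,::-1]
                                           ~~~~~~~~~~~~~~~~~~~~~~~~~~~~^^^^^^^^
IndexError: too many indices for array: array is 1-dimensional, but 2 were indexed
```

Run:
```python
from edge import *
d=load('top');g=d['pixels'].astype(float).mean(2)
print('strip ends world',onz(d,[[272.6,215],[295,219.5]],.074).round(4))
cv2.imwrite('pics/c3.png',cv2.resize(cv2.convertScaleAbs(d['pixels'][145:220,118:180,::-1],alpha=1.6,beta=-60),None,fx=8,fy=8,interpolation=cv2.INTER_CUBIC))
def yaw(p,z):
    w=onz(d,p,z); c,v=fit(w[:,:2]*1000); return c.round(1),np.degrees(np.arctan2(v[1],v[0])).round(1)
L=[(129+np.argmax(g[y,129:138]),y) for y in range(166,190)]
R=[(154+np.argmax(g[y,154:166]),y) for y in range(166,192)]
T=[(x,155+np.argmax(g[155:166,x])) for x in range(138,160)]
for n,e in zip('LRT',(L,R,T)): print(n,yaw(np.array(e,float),.044),e[::7])
print([ (x,188+np.argmax(g[188:209,x])) for x in range(132,164)])
# outer: right edge of mixer? 
print('tube cols')
for x in (285,300,315,328): print(x,g[146:176,x].round().astype(int))
print('tube row-ish ends');print(g[148:156:2,270:284].astype(int));print(g[160:168:2,328:344].astype(int))
```

```text
strip ends world [[ 0.4306 -0.2683  0.074 ]
 [ 0.4205 -0.3149  0.074 ]]
L (array([521.6,  29. ], dtype=float32), np.float32(-3.1)) [(np.int64(135), 166), (np.int64(134), 173), (np.int64(134), 180), (np.int64(133), 187)]
R (array([513.4, -28.3], dtype=float32), np.float32(0.4)) [(np.int64(161), 166), (np.int64(160), 173), (np.int64(160), 180), (np.int64(160), 187)]
T (array([552.1,  -2.2], dtype=float32), np.float32(89.1)) [(138, np.int64(160)), (145, np.int64(161)), (152, np.int64(161)), (159, np.int64(161))]
[(132, np.int64(208)), (133, np.int64(194)), (134, np.int64(194)), (135, np.int64(208)), (136, np.int64(208)), (137, np.int64(195)), (138, np.int64(195)), (139, np.int64(195)), (140, np.int64(195)), (141, np.int64(196)), (142, np.int64(199)), (143, np.int64(199)), (144, np.int64(199)), (145, np.int64(199)), (146, np.int64(199)), (147, np.int64(199)), (148, np.int64(199)), (149, np.int64(199)), (150, np.int64(199)), (151, np.int64(196)), (152, np.int64(196)), (153, np.int64(195)), (154, np.int64(195)), (155, np.int64(195)), (156, np.int64(195)), (157, np.int64(195)), (158, np.int
[... 461 characters left out ...]
  83  91  94  97 100 121 146 158 159 160 160 159]
328 [159 159 160 159 160 160 158 149 129 107  94 101 128 141 136 136 140 130
 104  86  94 110 123 132 142 152 158 160 159 159]
tube row-ish ends
[[157 155 155 155 155 152 149 145 143 143 142 143 144 145]
 [155 155 155 155 153 147 131 118 124 135 142 145 147 147]
 [157 155 155 151 144 130 113 108 120 132 139 141 142 141]
 [158 157 153 147 137 120 100  93 102 113 119 124 128 129]]
[[136 134 134 134 134 134 131 129 133 138 144 152 156 158 160 159]
 [139 134 131 129 127 126 125 124 125 127 135 147 152 156 157 158]
 [104 110 112 117 121 124 126 125 125 127 136 148 152 155 156 155]
 [ 93  98  98  94  95 102 112 125 134 141 147 154 156 158 159 159]]
```

View pics/c3.png

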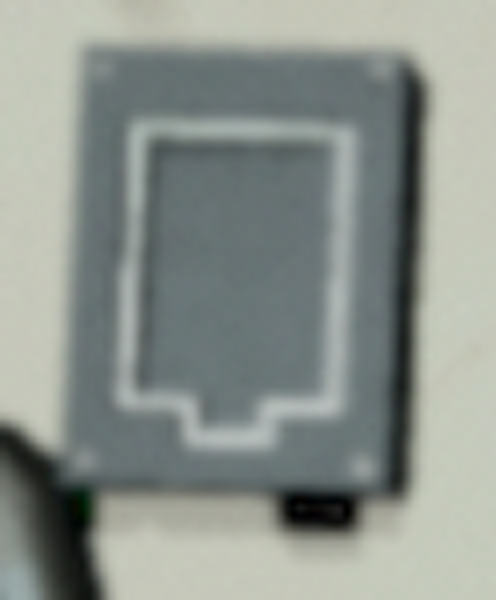

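The mixer outline corners are at c3 (140,128), (347,132), (335,408) and (123,402), with the keyway towards the robot and slightly left-leaning. I'll fit those and start moving over the head.

```bash
python3 -m crank '{"travel":[[2.1,3.4,0],[4.2,6.7,0],[6.3,10.1,0],[8.4,13.4,0],[10.5,16.8,0]],"turn":[[0,0,-8.1],[0,0,-16.2],[0,0,-24.3],[0,0,-32.4],[0,0,-40.6]],"gripper":[0,0,0,0,0]}' 30
python3 -m crank '{"travel":[[2.3,3.7,-1],[4.7,7.5,-3],[7,11.2,-5],[7,11.2,-8],[7,11.2,-10]],"turn":[[0,0,0],[0,0,0],[0,0,0],[0,0,0],[0,0,0]],"gripper":[0,0,0,0,0]}'
python3 - <<'E'
from h import *
d=load('top')
q=lambda a:(np.array(a,float)+.5)/8-.5+[118,145]
for n,c in(('outline',[(140,128),(347,132),(335,408),(123,402)]),('top',[(85,48),(408,52),(390,492),(65,485)]),('screws',[(100,68),(380,68),(362,466),(84,460)])):
    w=onz(d,q(c),.044)[:,:2]*1000; e=w[[0,1]].mean(0)-w[[2,3]].mean(0); f=w[[0,3]].mean(0)-w[[1,2]].mean(0)
    print(n,w.mean(0).round(1),'len',np.hypot(*e).round(1),np.hypot(*f).round(1),'ang',np.degrees(np.arctan2(e[1],e[0])).round(1),np.degrees(np.arctan2(-f[0],f[1])).round(1))
w=onz(d,[(285,151.3),(300,153.9),(315,156.9),(276,149.6),(338.5,161)],.032)[:,:2]*1000;print('tube',w.round(1),w[3:].mean(0))
s=snap('side','s1')
# predicted head points in side image for check
z=np.array([np.cos(.297),-np.sin(.297),0]);y=np.array([np.sin(.297),np.cos(.297),0])
b=np.array([.4226-.0037,-.2912+.0011,.006+.034])
hd=lambda x,yy,zz:b+np.array([0,0,x])+y*yy+z*zz
print(proj(s,[hd(.034,.025,0),hd(.034,-.025,0),hd(-.034,-.025,0),hd(.034,-.025,.014),hd(.042,0,.007)]).round(1))
E
```

```text
clock: 0.6
position: [0.3562, -0.403, 0.2311]
tool_rot: [-3.141, 0.0, -0.302]
force: [0.8, 0.3, 0.5]
grip_width: 0.0854
finger_force: 0.0
clock: 1.1
position: [0.426, -0.2908, 0.1297]
tool_rot: [-3.141, 0.001, -0.293]
force: [-0.9, -0.7, 0.3]
grip_width: 0.0853
finger_force: 0.0
outline [5.15e+02 1.00e-01] len 75.1 57.7 ang -2.4 -2.1
top [5.147e+02 1.000e-01] len 119.8 89.2 ang -1.9 -1.7
screws [515.7   1.6] len 107.9 76.8 ang -1.9 -1.4
tube [[ 572.  -301.2]
 [ 566.  -334.3]
 [ 559.  -367.5]
 [ 576.  -281.4]
 [ 549.5 -420. ]] [ 562.74089074 -350.69028474]
[[220.9 193.4]
 [213.8 203. ]
 [215.1 234.8]
 [220.9 203.6]
 [220.8 194.5]]
```

```bash
python3 -m crank '{"travel":[[0,-0.1,-4],[0,-0.1,-7],[0,-0.1,-10.2],[0,-0.1,-10.2],[0,-0.1,-10.2]],"turn":[[0,0,0],[0,0,0],[0,0,0],[0,0,0],[0,0,0]],"gripper":[0,0,0,0,0]}' 50
python3 -m crank '{"travel":[[0,0,0],[0,0,0],[0,0,0],[0,0,0],[0,0,0]],"turn":[[0,0,0],[0,0,0],[0,0,0],[0,0,0],[0,0,0]],"gripper":[0.6,0.8,0.8,0.8,0.8]}'
```

```text
clock: 1.65
position: [0.4256, -0.2937, 0.03]
tool_rot: [-3.142, 0.001, -0.296]
force: [-0.2, -0.3, 0.7]
grip_width: 0.0854
finger_force: 0.0
clock: 2.15
position: [0.4264, -0.2939, 0.0307]
tool_rot: [3.141, -0.002, -0.296]
force: [-1.4, 2.1, 14.6]
grip_width: 0.049
finger_force: 49.1
```

```bash
python3 -m crank '{"travel":[[0,0,1],[0,0,3],[0,0,6],[0,0,9],[0,0,11]],"turn":[[0,0,0],[0,0,0],[0,0,0],[0,0,0],[0,0,0]],"gripper":[0.8,0.8,0.8,0.8,0.8]}'
python3 -m crank '{"travel":[[1,3,0],[2,6,0],[4,9,0],[6,13,0],[7.5,15.5,0]],"turn":[[0,0,0],[0,0,0],[0,0,0],[0,0,0],[0,0,0]],"gripper":[0.8,0.8,0.8,0.8,0.8]}'
python3 - <<'E'
from h import *
snap('side','s2');a=cv2.imread('pics/s2.png');snap('top','t2');b=cv2.imread('pics/t2.png')
o=np.hstack([a[90:270,150:350],b[100:280,110:310]]);cv2.imwrite('pics/v2.png',cv2.resize(o,None,fx=2,fy=2,interpolation=cv2.INTER_CUBIC))
E
```

```text
clock: 2.65
position: [0.426, -0.2938, 0.1421]
tool_rot: [3.141, -0.002, -0.296]
force: [0.8, 0.1, -3.1]
grip_width: 0.0491
finger_force: 52.8
clock: 3.15
position: [0.5017, -0.1356, 0.1402]
tool_rot: [-3.141, -0.001, -0.294]
force: [0.3, -1.3, -1.6]
grip_width: 0.0495
finger_force: 53.0
```

View pics/v2.png

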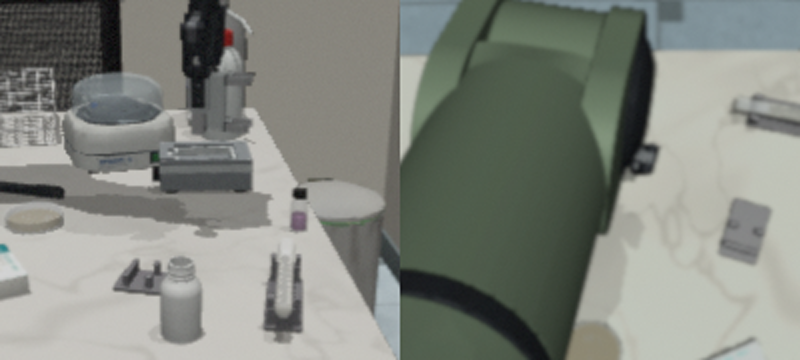

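The side crop shows the head held upright in the gripper (about v2 (215,100)) and the stand empty at (145,275). Now I'll lean it towards the robot.

```bash
python3 -m crank '{"travel":[[0,0,0],[0,0,0],[0,0,0],[0,0,0],[0,0,0]],"turn":[[-2.4,-8,0],[-4.8,-16,0],[-7.3,-24,0],[-9.7,-32,0],[-12.2,-40,0]],"gripper":[0.8,0.8,0.8,0.8,0.8]}'
python3 -c "
from h import *
print(bot.observe()['qpos'].round(2))"
```

```text
clock: 3.75
position: [0.5067, -0.1474, 0.1655]
tool_rot: [3.118, -0.424, -0.295]
force: [0.7, -1.1, -2.3]
grip_width: 0.0491
finger_force: 53.0
[ 0.14  0.32 -0.04  2.27  0.68  0.18 -2.41]
```

Inward lean is blocked by joint 6's limit. Undo it, yaw the head about 95°, and lean sideways instead.

```bash
python3 -m crank '{"travel":[[0,0,0],[0,0,0],[-1,0.5,-1],[-2,0.5,-2],[-3,0,-2]],"turn":[[2.4,7.9,0],[4.8,15.8,0],[7.1,23.2,0],[7.1,23.2,0],[7.1,23.2,0]],"gripper":[0.8,0.8,0.8,0.8,0.8]}'
python3 -c "
from h import *
print(bot.observe()['qpos'].round(2))"
```

```text
clock: 4.25
position: [0.4776, -0.1476, 0.1446]
tool_rot: [3.121, 0.003, -0.296]
force: [0.0, -0.4, -2.5]
grip_width: 0.0492
finger_force: 52.8
[ 0.49  0.48 -0.42  1.99  0.31  0.75 -1.99]
```

```bash
python3 -m crank '{"travel":[[0,0,0],[0,0,0],[0,0,0],[0,0,0],[0,0,0]],"turn":[[0,0,8.5],[0,0,17],[0,0,25.5],[0,0,34],[0,0,42.5]],"gripper":[0.8,0.8,0.8,0.8,0.8]}'
python3 -m crank '{"travel":[[0,0,0],[0,0,0],[0,0,0],[0,0,0],[0,0,0]],"turn":[[0,0,8.5],[0,0,17],[0,0,25.5],[0,0,34],[0,0,42.5]],"gripper":[0.8,0.8,0.8,0.8,0.8]}'
python3 -c "
from h import *
print(bot.observe()['qpos'].round(2))"
```

```text
clock: 4.75
position: [0.4765, -0.1476, 0.1457]
tool_rot: [3.116, 0.0, 0.453]
force: [-0.1, -0.4, -1.9]
grip_width: 0.0491
finger_force: 52.8
clock: 5.25
position: [0.4764, -0.1475, 0.1456]
tool_rot: [3.117, 0.003, 1.195]
force: [-0.4, 0.2, -1.7]
grip_width: 0.0494
finger_force: 52.8
[ 0.78  0.54 -0.8   2.    0.55  0.8  -0.72]
```

```bash
python3 -m crank '{"travel":[[0,0,0],[0,0,0],[0,0,0],[0,0,0],[0,0,0]],"turn":[[7.4,-2.9,0],[14.9,-5.9,0],[22.3,-8.8,0],[29.8,-11.8,0],[37.2,-14.7,0]],"gripper":[0.8,0.8,0.8,0.8,0.8]}'
python3 -c "
from h import *
o=bot.observe()
from scipy.spatial.transform import Rotation as R
print(o['qpos'].round(2),R.from_euler('xyz',o['tool_rot']).as_matrix().round(3))"
```

```text
clock: 5.75
position: [0.4765, -0.1482, 0.1456]
tool_rot: [3.119, -0.698, 1.188]
force: [0.1, 0.0, -3.7]
grip_width: 0.0493
finger_force: 53.0
[ 1.39  0.92 -1.17  1.96  0.19  0.72 -0.11] [[ 0.286  0.922  0.26 ]
 [ 0.711 -0.386  0.588]
 [ 0.643  0.017 -0.766]]
```

```bash
python3 -m crank '{"travel":[[0,0,-4],[0,0,-8],[0,0,-10.5],[0,0,-11.6],[0,0,-12]],"turn":[[0,0,0],[0,0,0],[0,0,0],[0,0,0],[0,0,0]],"gripper":[0.8,0.8,0.8,0.8,0.8]}'
python3 -m crank '{"travel":[[0,0,-0.1],[0,0,-0.2],[0,0,-0.2],[0,0,-0.2],[0,0,-0.2]],"turn":[[0,0,0],[0,0,0],[0,0,0],[0,0,0],[0,0,0]],"gripper":[0.8,0.8,0.8,0.8,0.8]}'
```

```text
clock: 6.25
position: [0.4765, -0.1466, 0.025]
tool_rot: [3.125, -0.696, 1.187]
force: [-16.0, -9.8, 31.9]
grip_width: 0.0494
finger_force: 56.7
clock: 6.75
position: [0.4769, -0.1465, 0.0251]
tool_rot: [3.123, -0.696, 1.189]
force: [-10.3, -1.8, 17.1]
grip_width: 0.0498
finger_force: 55.3
```

```bash
python3 -m crank '{"travel":[[0,0,0.1],[0,0,0.2],[0,0,0.2],[0,0,0.2],[0,0,0.2]],"turn":[[0,0,0],[0,0,0],[0,0,0],[0,0,0],[0,0,0]],"gripper":[0.8,0.8,0,0,0]}'
python3 - <<'E'
from h import *
a=snap('side','s3')['pixels'];b=snap('top','t3')['pixels']
o=np.hstack([a[130:260,150:330],b[130:260,180:360]]);cv2.imwrite('pics/v3.png',cv2.resize(o[:,:,::-1],None,fx=2.2,fy=2.2,interpolation=cv2.INTER_CUBIC))
E
```

```text
clock: 7.25
position: [0.4775, -0.1469, 0.0253]
tool_rot: [3.124, -0.697, 1.188]
force: [0.5, 0.7, 0.1]
grip_width: 0.0853
finger_force: 0.0
```

View pics/v3.png

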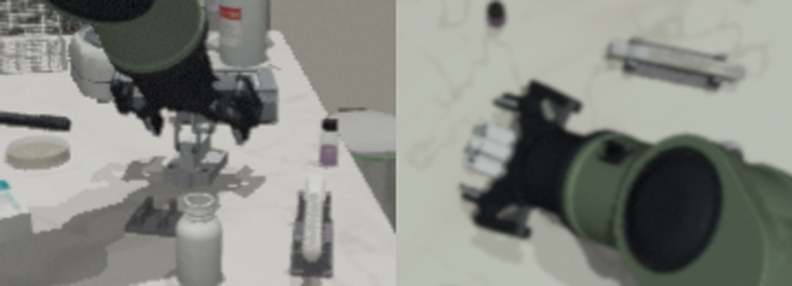

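The head now stands foot-down on the bench, tongue towards the side camera, at about v3 (195,165). Retreat and straighten.

```bash
python3 -m crank '{"travel":[[-0.5,-1.2,1.5],[-1,-2.4,3.1],[-2,-4.4,6],[-2.8,-6.3,9],[-3,-7,12]],"turn":[[0,0,0],[0,0,0],[0,0,0],[0,0,0],[0,0,0]],"gripper":[0,0,0,0,0]}'
python3 -m crank '{"travel":[[0,-1,2],[0,-2,4],[0,-3,5],[0,-4,5],[0,-5,5]],"turn":[[-7.4,2.9,0],[-14.9,5.9,0],[-22.3,8.8,0],[-29.8,11.8,0],[-37.2,14.7,0]],"gripper":[0,0,0,0,0]}'
python3 - <<'E'
from h import *
a=snap('side','s4')['pixels'];b=snap('top','t4')['pixels']
o=np.hstack([cv2.resize(a[150:240,190:290],None,fx=4,fy=4,interpolation=cv2.INTER_CUBIC),cv2.resize(b[160:250,200:300],None,fx=4,fy=4,interpolation=cv2.INTER_CUBIC)]);cv2.imwrite('pics/v4.png',o[:,:,::-1])
E
```

```text
clock: 7.85
position: [0.4467, -0.2185, 0.146]
tool_rot: [3.125, -0.697, 1.185]
force: [0.2, 0.3, 0.2]
grip_width: 0.0858
finger_force: 0.0
clock: 8.35
position: [0.4479, -0.2676, 0.1967]
tool_rot: [3.116, 0.007, 1.188]
force: [-0.0, -0.5, -1.9]
grip_width: 0.0853
finger_force: 0.0
```

View pics/v4.png

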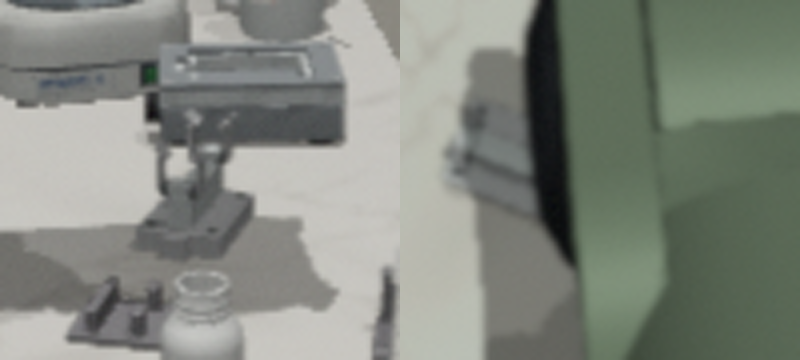

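The head stands on its foot at v4 (195,215), but the arm hides it in the top view. Clear the arm and measure.

```bash
python3 -m crank '{"travel":[[-1,-4,0],[-2,-8,0],[-3,-12,0],[-4,-15,0],[-4,-15,0]],"turn":[[0,0,0],[0,0,0],[0,0,0],[0,0,0],[0,0,0]],"gripper":[0,0,0,0,0]}'
python3 - <<'E'
from h import *
a=snap('side','s5')['pixels'];b=snap('top','t5')['pixels']
cv2.imwrite('pics/v5.png',cv2.resize(b[155:255,200:300,::-1],None,fx=6,fy=6,interpolation=cv2.INTER_CUBIC))
E
```

```text
clock: 8.95
position: [0.4043, -0.421, 0.1936]
tool_rot: [3.121, -0.002, 1.182]
force: [0.5, 0.9, 0.0]
grip_width: 0.0852
finger_force: 0.0
```

View pics/v5.png

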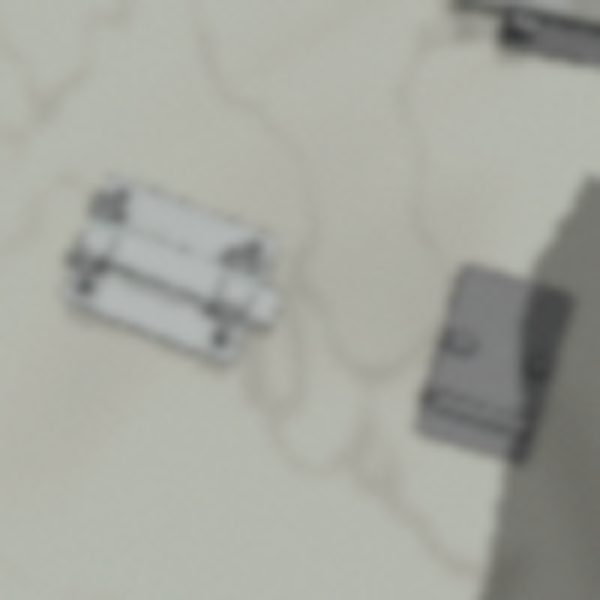

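The head is seen from above: foot corners at v5 (108,178), (275,238), (232,368), (70,310), rib from (85,240) to (248,290), tongue at (278,305).

Run:
```python
from h import *
d=load('top')
q=lambda a:(np.array(a,float)+.5)/6-.5+[200,155]
w=onz(d,q([(108,178),(275,238),(232,368),(70,310)]),.014)[:,:2]*1000
e=w[[1,2]].mean(0)-w[[0,3]].mean(0);f=w[[0,1]].mean(0)-w[[2,3]].mean(0)
print(w.mean(0),np.hypot(*e),np.hypot(*f),np.degrees(np.arctan2(e[1],e[0])),np.degrees(np.arctan2(-f[1],f[0])),f)
print(onz(d,q([(85,240),(250,291),(167,266)]),.034).round(4))
```

```text
[ 466.99928828 -174.57362236] 64.50576266277581 50.63185767751113 -110.43221188867021 17.675523644693733 [ 48.24159224 -15.3731516 ]
[[ 0.478  -0.1441  0.034 ]
 [ 0.4588 -0.2035  0.034 ]
 [ 0.4682 -0.1737  0.034 ]]
```

```bash
python3 -m crank '{"travel":[[1.2,5,0],[2.4,10,0],[3.8,15,0],[5,20,0],[6.3,24.7,-2]],"turn":[[0.4,1.1,2.5],[0.4,1.1,2.5],[0.4,1.1,2.5],[0.4,1.1,2.5],[0.4,1.1,2.5]],"gripper":[0,0,0,0,0]}'
python3 -m crank '{"travel":[[0,0,-3],[0,0,-7],[0,0,-11],[0,0,-13],[0,0,-13]],"turn":[[0,0,0],[0,0,0],[0,0,0],[0,0,0],[0,0,0]],"gripper":[0.3,0.3,0.3,0.3,0.3]}' 40
```

```text
clock: 9.55
position: [0.469, -0.1745, 0.1792]
tool_rot: [3.138, -0.0, 1.234]
force: [1.0, 0.2, -0.6]
grip_width: 0.0857
finger_force: 0.0
clock: 10.05
position: [0.4668, -0.1757, 0.0459]
tool_rot: [-3.138, -0.001, 1.234]
force: [-0.7, 0.2, 0.3]
grip_width: 0.0596
finger_force: 0.0
```

```bash
python3 -m crank '{"travel":[[0,0.1,-1.5],[0,0.1,-2.7],[0,0.1,-2.7],[0,0.1,-2.7],[0,0.1,-2.7]],"turn":[[0,0,0],[0,0,0],[0,0,0],[0,0,0],[0,0,0]],"gripper":[0.3,0.3,0.3,0.3,0.3]}' 50
python3 -m crank '{"travel":[[0,0,0],[0,0,0],[0,0,0],[0,0,0],[0,0,0]],"turn":[[0,0,0],[0,0,0],[0,0,0],[0,0,0],[0,0,0]],"gripper":[0.5,1,1,1,1]}'
```

```text
clock: 10.55
position: [0.4687, -0.1765, 0.0218]
tool_rot: [3.139, 0.001, 1.233]
force: [0.2, -0.3, -0.1]
grip_width: 0.0595
finger_force: 0.0
clock: 11.05
position: [0.4684, -0.1765, 0.0214]
tool_rot: [3.14, 0.001, 1.232]
force: [-2.1, 0.1, 9.0]
grip_width: 0.0127
finger_force: 49.5
```

```bash
python3 -m crank '{"travel":[[0,0,1],[0,0,4],[0,0,8],[0,0,9],[0,0,9]],"turn":[[0,0,0],[0,0,0],[0,0,-8.1],[0,0,-16.2],[0,0,-24.3]],"gripper":[1,1,1,1,1]}'
python3 -m crank '{"travel":[[1,4,0],[2,8,0],[3,12,0],[4,15,0],[4.5,17.7,0]],"turn":[[0,0,-8.1],[0,0,-16.2],[0,0,-24.3],[0,0,-32.4],[0,0,-40.5]],"gripper":[1,1,1,1,1]}'
python3 -m crank '{"travel":[[0,0,0],[0,0,-1],[0,0,-2],[0,0,-2],[0,0,-2]],"turn":[[0,0,-7.8],[0,0,-7.8],[0,0,-7.8],[0,0,-7.8],[0,0,-7.8]],"gripper":[1,1,1,1,1]}'
python3 - <<'E'
from h import *
print(bot.observe()['qpos'].round(2))
a=snap('side','s6')['pixels'];b=snap('top','t6')['pixels']
o=np.hstack([cv2.resize(a[110:210,200:300],None,fx=4,fy=4,interpolation=cv2.INTER_CUBIC),cv2.resize(b[140:240,100:200],None,fx=4,fy=4,interpolation=cv2.INTER_CUBIC)]);cv2.imwrite('pics/v6.png',o[:,:,::-1])
E
```

```text
clock: 11.55
position: [0.469, -0.1767, 0.1133]
tool_rot: [3.138, -0.0, 0.802]
force: [-0.0, 0.3, -3.3]
grip_width: 0.0126
finger_force: 49.4
clock: 12.05
position: [0.5137, 0.0028, 0.1116]
tool_rot: [3.141, 0.001, 0.097]
force: [0.6, 0.0, -2.2]
grip_width: 0.0123
finger_force: 49.4
clock: 12.55
position: [0.5129, 0.0, 0.0905]
tool_rot: [3.14, 0.002, -0.033]
force: [-0.2, -0.8, -2.1]
grip_width: 0.0125
finger_force: 49.4
[ 0.25  0.6  -0.5   1.99  0.45  0.67 -2.13]
```

View pics/v6.png

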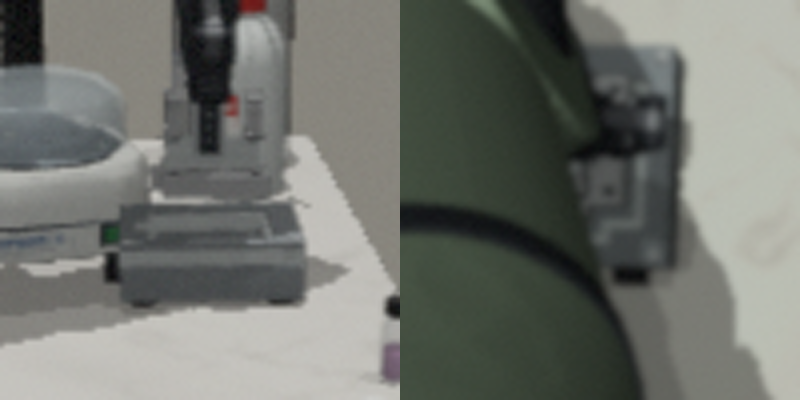

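v6 shows the head hanging over the mixer, level. The foot's lower edge runs from v6 (155,192) to (278,192), and the tongue faces the robot. I'll check its x offset numerically and go down into the loose recess.

```bash
python3 - <<'E'
from h import *
d=load('side');g=d['pixels'].astype(float).mean(2)
print(g[152:160,234:274:1].astype(int)[::3])
c,r=rays(d,[((155.5)/4-.5+200,(188.5)/4-.5+110),((278.5)/4-.5+200,188.5/4-.5+110)])
for v in r: 
    t=(-.025-c[1])/v[1]; print((c+v*t).round(4))
E
python3 -m crank '{"travel":[[0,0,-1],[0,0,-2],[0,0,-2.6],[0,0,-2.8],[0,0,-2.8]],"turn":[[0,0,0],[0,0,0],[0,0,0],[0,0,0],[0,0,0]],"gripper":[1,1,1,1,1]}'
```

```text
[[131 116 111 110  98  97  95  93  93  88  90  92  88  83  79  81  88  88
   88  92  95 102 102 100  92  93  90  92  88  91  97 102 113 111 110 105
  115 148 179 183]
 [114 112 115 132  99  91  89  92  93  93  91  93  94  91  92  92  92  92
   96  95  94  96  95  97  95  95  94  93  94  95  96  96  96  95 106 107
  111 148 182 188]
 [106 104  99 133 180 176 143 102 100 100 100 100 102 103 101 102 101 102
  100  96  94  95  95  95  97  94  94  98  98  96  97  94  97 100 121 131
  156 181 182 186]]
[ 0.4764 -0.025   0.0774]
[ 0.5557 -0.025   0.0752]
clock: 13.15
position: [0.5131, 0.0007, 0.0626]
tool_rot: [3.14, 0.002, -0.034]
force: [-0.0, 0.0, -2.9]
grip_width: 0.0123
finger_force: 49.5
```

```bash
python3 -m crank '{"travel":[[0,0,-0.2],[0,0,-0.3],[0.15,0,-0.3],[-0.15,0,-0.3],[0,0,-0.3]],"turn":[[0,0,0],[0,0,0],[0,0,0],[0,0,0],[0,0,0]],"gripper":[1,1,1,1,1]}'
python3 -m crank '{"travel":[[0,0.2,0],[0.15,0.1,0],[0.15,-0.1,0],[0,-0.2,0],[-0.15,-0.1,0]],"turn":[[0,0,0],[0,0,0],[0,0,0],[0,0,0],[0,0,0]],"gripper":[1,1,1,1,1]}'
```

```text
clock: 13.65
position: [0.513, 0.0009, 0.0609]
tool_rot: [3.14, 0.001, -0.034]
force: [-16.9, 3.0, 25.8]
grip_width: 0.0125
finger_force: 53.1
clock: 14.15
position: [0.5134, 0.0011, 0.0609]
tool_rot: [-3.141, -0.003, -0.033]
force: [4.4, 3.9, 0.4]
grip_width: 0.0126
finger_force: 49.9
```

```bash
python3 -m crank '{"travel":[[0.15,0.1,-0.2],[0.3,0.1,-0.2],[0.45,0.1,-0.2],[0.45,0.1,-0.2],[0.3,0.1,-0.2]],"turn":[[0,0,0],[0,0,0],[0,0,0],[0,0,0],[0,0,0]],"gripper":[1,1,1,1,1]}'
python3 -m crank '{"travel":[[-0.15,0,0],[-0.3,0,0],[-0.45,0,0],[-0.6,0,0],[-0.6,0,0]],"turn":[[0,0,0],[0,0,0],[0,0,0],[0,0,0],[0,0,0]],"gripper":[1,1,1,1,1]}'
```

```text
clock: 14.65
position: [0.5147, 0.0012, 0.0587]
tool_rot: [3.14, 0.001, -0.034]
force: [-0.7, 2.1, 6.2]
grip_width: 0.0125
finger_force: 51.8
clock: 15.15
position: [0.5093, 0.0013, 0.0583]
tool_rot: [3.141, -0.0, -0.034]
force: [1.7, 3.8, -1.2]
grip_width: 0.0126
finger_force: 50.7
```

```bash
python3 -m crank '{"travel":[[0.3,0,0],[0.4,0,-0.2],[0.4,0,-0.4],[0.4,0,-0.4],[0.4,0,-0.4]],"turn":[[0,0,0],[0,0,0],[0,0,0],[0,0,0],[0,0,0]],"gripper":[1,1,1,1,1]}'
python3 - <<'E'
from h import *
d=snap('side','s7');g=d['pixels'].astype(float).mean(2)
print(g[140:176,[244,248,252,256,260,264]].astype(int).T)
print(g[165,225:285].astype(int))
E
```

```text
clock: 15.65
position: [0.5116, 0.0013, 0.0536]
tool_rot: [3.141, 0.003, -0.034]
force: [-5.1, 5.7, -2.2]
grip_width: 0.0127
finger_force: 50.5
[[ 80  86  89  92 123 147 152 162 163 127 107 100  98 140 153 144 132 101
   94 101 103 105 104 103 106 113  89  85  93  83  74  74  86 104 103 104]
 [ 22  25  27  17  24  19  21  22  27  45  82  85  86  89  87  86  87  84
   87  86  87  89  94  97 101  99  92  90  91  82  72  76  85 105 104 101]
 [ 30  18  20  28  32  40  36  28  27  17  27  31  38  32  28  24  26  27
   30  20  29  37  80  95 102  95 100 107  94  90  86  76  89 102 105 102]
 [ 31  37  50  56  53  53  46  45  73 104 131 121 117 117 118 119 117 120
  114 104 106 105 103 107 104 100 111 111  96  90  88  76  92 103 106 104]
 [126 126 126 125 124 122 123 115  98  91 107 107 110 107 104 103 100  84
   97 101 105 103 104 105 108  97 111 105  94  99 125  88  93 110 110 107]
 [126 125 123 124 124 123 123 129 105 103 105 107 109 120 108 104 101  84
  107 108 117 104  97 105 124 107  98 102  94  98 126  91  98 112 112 108]]
[ 85  76  71  70  63  68  68  70  76  82  82  88  97  93  92  96 107 105
 106 113 123 103 101  99  99  96  93  95  93  96 102 100  93  88  88  97
 103 103 100 107 115 111  89  89  88  86  89  88  94 136 183 190 190 190
 190 190 190 190 190 190]
```

```bash
python3 -m crank '{"travel":[[0,0,-0.1],[0,0,-0.2],[0,0,-0.3],[0,0,-0.4],[0,0,-0.4]],"turn":[[0,0,0],[0,0,0],[0,0,0],[0,0,0],[0,0,0]],"gripper":[1,1,1,1,1]}'
python3 -m crank '{"travel":[[0.2,0,0],[0.2,0.1,0],[-0.1,0.1,0],[-0.1,-0.1,0],[0,0,0]],"turn":[[0,0,0],[0,0,0],[0,0,0],[0,0,0],[0,0,0]],"gripper":[1,1,1,1,1]}'
```

```text
clock: 16.2
position: [0.5128, 0.0012, 0.0508]
tool_rot: [3.14, 0.001, -0.034]
force: [-6.1, 3.7, 21.7]
grip_width: 0.0124
finger_force: 53.8
clock: 16.7
position: [0.5131, 0.0013, 0.0506]
tool_rot: [3.141, 0.0, -0.034]
force: [-5.2, 2.9, 16.0]
grip_width: 0.012
finger_force: 53.3
```

```bash
python3 -m crank '{"travel":[[0,0,0.2],[0,0,0.2],[0,0,0.2],[0,0,0.2],[0,0,0.2]],"turn":[[0,0,0],[0,0,0],[0,0,0],[0,0,0],[0,0,0]],"gripper":[1,0.3,0.3,0.3,0.3]}'
python3 -m crank '{"travel":[[0,0,2],[0,0,6],[0,0,10],[0,-3,10],[0.5,-7,10]],"turn":[[0,0,0],[0,0,0],[0,0,0],[0,0,8],[0,0,16]],"gripper":[0.3,0.3,0.3,0.3,0.3]}'
python3 -m crank '{"travel":[[1,-5,0],[2,-10,0],[3,-15,0],[4,-20,0],[4.5,-24,0]],"turn":[[0,0,8],[0,0,16],[0,0,24],[0,0,32],[0,0,40]],"gripper":[0.3,0.3,0.3,0.3,0.3]}'
python3 -m crank '{"travel":[[0,-2,0],[0,-4,0],[0,-4.2,0],[0,-4.2,0],[0,-4.2,0]],"turn":[[0,0,8.5],[0,0,17],[0,0,25.2],[0,0,25.2],[0,0,25.2]],"gripper":[0.3,0.3,0.3,0.3,0.3]}'
python3 - <<'E'
from edge import *
print(bot.observe()['qpos'].round(2))
d=snap('top','t8');s=snap('side','s8');g=d['pixels'].astype(float).mean(2)
print(g[152:208:2,128:170:1].astype(int))
E
```

```text
clock: 17.2
position: [0.5128, 0.0004, 0.052]
tool_rot: [3.14, 0.001, -0.035]
force: [0.6, 0.4, -0.7]
grip_width: 0.0597
finger_force: 0.0
clock: 17.7
position: [0.5183, -0.0689, 0.1535]
tool_rot: [3.139, -0.001, 0.254]
force: [0.6, -0.1, -1.1]
grip_width: 0.0596
finger_force: 0.0
clock: 18.2
position: [0.5627, -0.3122, 0.1519]
tool_rot: [3.14, 0.001, 0.948]
force: [0.6, 0.6, -0.6]
grip_width: 0.0599
finger_force: 0.0
clock: 18.7
position: [0.5627, -0.351, 0.1518]
tool_rot: [3.14, 0.001, 1.379]
force: [-0.1, 0.3, -0.8]
grip_width: 0.06
finger_force: 0.0
[ 0.97  0.8  -0.83  1.53  0.63  1.1  -0.2 ]
[[165 151 149 ... 147 143 157]
 [162 148 146 ... 131 111 106]
 [156 139 133 ... 124 104  82]
 ...
 [156 149 140 ...  80  98 148]
 [126 127 126 ...  77  98 149]
 [ 74  95 119 ...  98 122 166]]
```

Run:
```python
from h import *
for n,f0,box in(('side','pics/side0.png',(205,300,120,185)),('top','pics/top0.png',(125,172,145,212))):
    d=load(n);a=cv2.imread(f0).astype(int);b=d['pixels'][:,:,::-1].astype(int)
    m=np.abs(a-b).max(2)>22; x0,x1,y0,y1=box; m=m[y0:y1,x0:x1]
    print(n,box)
    for r in m: 
        if r.any(): print(''.join('#' if v else '.' for v in r))
    ux=np.array([-np.cos(.035),np.sin(.035),0]);uy=np.array([-np.sin(.035),-np.cos(.035),0])
    P=lambda x,y,z,h:np.array([.515,0,h])+ux*x+uy*y+[0,0,z]
    for h in(.030,.040):
        print(h,(proj(d,[P(x,y,.064,h) for x in(-.032,.032) for y in(-.016,.016)]+[P(x,0,.034,h) for x in(-.02,.02)]+[P(x,y,.014,h) for x in(-.034,.034) for y in (-.025,.025)])-[x0,y0]).round(1).tolist())
```

```text
side (205, 300, 120, 185)
........................................................########.............##################
........................................................#########............##################
........................................................#########............##################
........................................................#########...........###################
........................................................#########...........###################
........................................................#########..........####################
........................................................#########..........####################
........................................................#########.........#####################
.........................................................########.........#########...#######..
.........................................................########.........#########............
.........................................................#########.......#########.............
..................
[... 6750 characters left out ...]
######################...###
.########################################...###
....######################################..###
.....#######################.........#####.####
.....#######################..........#########
....########################..........#########
.....#######################..........#########
.....########################........##########
....###########################################
0.03 [[10.2, 14.5], [25.5, 14.8], [8.7, 45.3], [24.1, 45.6], [20.6, 22.5], [19.7, 41.1], [11.5, 17.2], [34.2, 17.6], [10.0, 48.3], [32.8, 48.8]]
0.04 [[9.1, 13.7], [24.5, 14.0], [7.6, 44.8], [23.1, 45.2], [19.6, 21.8], [18.7, 40.7], [10.5, 16.5], [33.3, 16.9], [9.0, 47.9], [32.0, 48.4]]
```

The side difference matches the "home" prediction: clip tops at row 26, foot front at row 48. So the head is flush. Next I'll cross-check the tube's ends from the side view.

Run:
```python
from h import *
s=load('side');im=cv2.imread('pics/side0.png').astype(int)
print(im[200:216,288:299].mean(2).astype(int));print(im[242:256,286:299].mean(2).astype(int))
print('far',onz(s,[(293.3,208),(293.3,209),(293.3,210)],.042).round(4).tolist())
print('near',onz(s,[(291.8,248),(291.8,249),(291.8,250)],.026).round(4).tolist())
a=np.array([.5627,-.3507,.032]);u=np.array([-.187,-.982,0])
print(proj(s,[a+u*.069,a+u*.067-[0,0,.006],a-u*.069+[0,0,.01],a-u*.069]).round(1))
```

```text
[[192 191 193 193 192 192 181 143 105 105 108]
 [192 193 192 193 192 192 181 138 105 105 109]
 [188 190 189 188 188 189 178 129  99 100 106]
 [187 185 181 176 174 175 166 129 101  99 100]
 [187 183 177 175 174 173 169 148 115 104 107]
 [187 187 187 184 178 176 169 143 140 132 128]
 [187 189 191 191 191 191 190 186 183 166 160]
 [190 190 193 193 194 192 191 191 191 190 190]
 [192 193 193 193 195 194 194 194 193 192 192]
 [193 193 195 197 200 200 199 198 194 192 192]
 [192 191 195 200 201 200 200 199 194 192 191]
 [192 187 193 201 200 200 202 199 194 189 191]
 [188 183 192 200 201 202 201 199 192 183 188]
 [187 178 193 200 202 202 200 198 190 182 189]
 [186 178 193 201 204 203 203 199 190 179 187]
 [184 177 190 202 204 205 204 199 184 180 191]]
[[ 90 128 157 165 171 172 170 172 171 153 103  79  69]
 [ 89 117 151 162 165 166 165 166 163 152  98  73  70]
 [ 95 118 140 150 151 151 153 154 153 137 102  86  73]
 [ 78  99 128 137 141 144 144 141 137 117  86  71  70]
 [ 71  84 109 127 130 133 134 131 121  98  73  71  71]
 [ 69  70  87 111 120 127 125 118  99  78  68  69  73]
 [ 69  67  71  89 104 108 109 103  79  69  65  69  69]
 [ 68  67  64  67  73  75  74  73  68  61  64  65  70]
 [ 67  66  64  63  62  64  64  63  60  65  67  67  69]
 [ 72  69  63  64  65  64  63  64  63  64  65  66  67]
 [ 88  80  69  66  68  64  65  68  63  63  69  74  78]
 [102  95  70  68  66  65  67  70  63  67  79  90  97]
 [ 80  73  69  67  67  68  68  69  72  74  81  96  99]
 [112  89  81  77  79  85  90  84  84  86  90  96  87]]
far [[0.5723, -0.2803, 0.042], [0.5714, -0.2852, 0.042], [0.5705, -0.2902, 0.042]]
near [[0.545, -0.4156, 0.026], [0.5443, -0.4191, 0.026], [0.5437, -0.4225, 0.026]]
[[295.  245.7]
 [294.8 248.1]
 [295.1 208.5]
 [294.9 212.9]]
```

Run:
```python
from h import *
d=load('top');s=load('side')
print('base c300',onz(d,[(300,149.8),(300,166.3),(300,158.05),(315,152.7),(315,169.2)],.006).round(4).tolist())
print('tube c300',onz(d,[(300,154),(300,155)],.032).round(4).tolist())
im=cv2.imread('pics/side0.png').astype(float).mean(2)
for r in (215,220,225,230,235,240): print(r,im[r,282:304].astype(int))
```

```text
base c300 [[0.5799, -0.3381, 0.006], [0.5421, -0.337, 0.006], [0.561, -0.3375, 0.006], [0.573, -0.3722, 0.006], [0.5352, -0.371, 0.006]]
tube c300 [[0.5657, -0.3343, 0.032], [0.5635, -0.3343, 0.032]]
215 [191 192 192 191 188 189 184 177 190 202 204 205 204 199 184 180 191 191
 192 191 191 191]
220 [193 192 186 151  89  94 138 168 177 168 166 169 179 187 171 153  88  82
 140 187 190 190]
225 [186 182 171 122  76  75 108 158 182 173 168 169 170 166 130  81  71  93
 147 188 191 190]
230 [186 170 119  92  85  95 132 168 172 173 168 171 175 162 121  77  74  78
 107 158 187 189]
235 [180 131 109 106 106 117 150 175 176 173 170 176 186 171 126 116 119 123
 129 157 185 186]
240 [161 101  73  73  86 123 162 182 172 168 167 178 186 165 121  98  79  84
 108 153 186 185]
```

```bash
python3 -m crank '{"travel":[[-0.3,0,-4],[-0.3,0,-8],[-0.3,0,-11.5],[-0.3,0,-13.2],[-0.3,0,-13.2]],"turn":[[0,0,0],[0,0,0],[0,0,0],[0,0,0],[0,0,0]],"gripper":[0.4,0.4,0.4,0.4,0.4]}' 30
python3 -m crank '{"travel":[[0,0,-0.1],[0,0,-0.1],[0,0,-0.1],[0,0,-0.1],[0,0,-0.1]],"turn":[[0,0,0],[0,0,0],[0,0,0],[0,0,0],[0,0,0]],"gripper":[0.5,0.7,0.8,1,1]}'
```

```text
clock: 19.3
position: [0.5592, -0.3505, 0.0184]
tool_rot: [-3.14, 0.0, 1.382]
force: [-0.3, 0.9, 0.6]
grip_width: 0.0508
finger_force: 0.0
clock: 19.8
position: [0.5595, -0.3517, 0.0204]
tool_rot: [3.14, 0.002, 1.382]
force: [-8.0, 3.0, 10.6]
grip_width: 0.0153
finger_force: 29.1
```

```bash
python3 -m crank '{"travel":[[0,0,1],[0,0,4],[0,0,8],[0,0,12],[0,0,14]],"turn":[[0,0,0],[0,0,0],[0,0,0],[0,0,0],[0,0,-5]],"gripper":[1,1,1,1,1]}' 40
python3 -m crank '{"travel":[[0,4,0],[0,8,0],[0,12,0],[-1,16,0],[-2,20,0]],"turn":[[0,0,-7.5],[0,0,-15],[0,0,-22.5],[0,0,-30],[0,0,-38]],"gripper":[1,1,1,1,1]}'
python3 -m crank '{"travel":[[-1,4,0],[-2,8,0],[-2.5,12,0],[-2.5,15.2,0],[-2.5,15.2,0]],"turn":[[0,0,-7.6],[0,0,-15.2],[0,0,-22.8],[0,0,-30.4],[0,0,-38]],"gripper":[1,1,1,1,1]}'
python3 -c "
from h import *
print(bot.observe()['qpos'].round(2))
snap('side','s9');snap('top','t9')
im=cv2.imread('pics/s9.png').astype(int);a=cv2.imread('pics/side0.png').astype(int)
m=np.abs(im-a).max(2)>20
for r in m[85:160,195:310]: print(''.join('#' if v else '.' for v in r))
"
```

```text
clock: 20.3
position: [0.5611, -0.3517, 0.1637]
tool_rot: [3.136, 0.002, 1.295]
force: [0.4, 0.2, -0.6]
grip_width: 0.015
finger_force: 39.0
clock: 20.8
position: [0.5398, -0.1497, 0.1602]
tool_rot: [3.139, -0.0, 0.627]
force: [0.9, 0.6, -0.1]
grip_width: 0.0154
finger_force: 39.0
clock: 21.3
position: [0.5151, 0.0055, 0.1606]
tool_rot: [-3.141, -0.001, -0.031]
force: [0.6, -0.2, 0.2]
grip_width: 0.0154
finger_force: 39.0
[ 0.31  0.49 -0.58  1.93  0.36  0.81 -2.07]
..................................................#######.##.#####.................................................
..................................................#######.#..#####.................................................
..................................................#######.#..#####.................................................
..................................................########.######..................................................
..................................................###############..................................................
..................................................
[... 7369 characters left out ...]
....
.............................................#####................####.............................................
.............................................#####................####.............................................
.............................................######..............#####.............................................
.............................................######..............#####.............................................
..............................................##########.........#####.............................................
.............................................#############.......######............................................
```

Run:
```python
from h import *
s=load('side')
c,r=rays(s,[(224.6,117.5),(279.7,117),(239.7,150),(265.3,150)])
for v,y in zip(r,(.008,.003,-.008,-.012)): t=(y-c[1])/v[1]; print((c+v*t).round(4))
print(proj(s,[(.515-.069,.007,.172),(.515+.069,.003,.172)]).round(1))
```

```text
[0.4445 0.008  0.1722]
[0.5855 0.003  0.1719]
[ 0.4811 -0.008   0.09  ]
[ 0.5473 -0.012   0.0894]
[[225.2 117.7]
 [279.1 117. ]]
```

```bash
python3 -m crank '{"travel":[[0,-0.4,-2],[0,-0.4,-5],[0,-0.4,-6.7],[0,-0.4,-6.7],[0,-0.4,-6.7]],"turn":[[0,0,-0.3],[0,0,-0.3],[0,0,-0.3],[0,0,-0.3],[0,0,-0.3]],"gripper":[1,1,1,1,1]}' 60
```

```text
clock: 21.9
position: [0.5151, -0.0038, 0.0927]
tool_rot: [3.14, 0.001, -0.035]
force: [0.6, 0.6, -0.0]
grip_width: 0.0145
finger_force: 59.3
```

```bash
python3 -m crank '{"travel":[[0,0.45,0],[0,0.45,0],[0,0.45,0],[0,0.45,0],[0,0.45,0]],"turn":[[0,0,0],[0,0,0],[0,0,0],[0,0,0],[0,0,0]],"gripper":[1,1,1,1,1]}'
python3 -m crank '{"travel":[[0,0,-0.5],[0,0,-1],[0,0,-1.2],[0,0,-1.2],[0,0,-1.2]],"turn":[[0,0,0],[0,0,0],[0,0,0],[0,0,0],[0,0,0]],"gripper":[1,1,1,1,1]}'
```

```text
clock: 22.4
position: [0.5149, 0.001, 0.0922]
tool_rot: [3.14, 0.001, -0.036]
force: [-1.7, 0.0, -0.1]
grip_width: 0.0143
finger_force: 59.3
clock: 22.9
position: [0.5147, 0.0012, 0.0797]
tool_rot: [3.14, 0.001, -0.036]
force: [0.9, 0.3, -0.7]
grip_width: 0.0144
finger_force: 59.5
```

```bash
python3 -m crank '{"travel":[[0,0,-0.3],[0,0,-0.5],[0,0,-0.7],[0,0,-0.9],[0,0,-1.1]],"turn":[[0,0,0],[0,0,0],[0,0,0],[0,0,0],[0,0,0]],"gripper":[1,1,1,1,1]}'
python3 -m crank '{"travel":[[0,0,-0.1],[0,0,-0.2],[0,0,-0.2],[0,0,-0.2],[0,0,-0.2]],"turn":[[0,0,0],[0,0,0],[0,0,0],[0,0,0],[0,0,0]],"gripper":[1,1,1,1,1]}'
```

```text
clock: 23.4
position: [0.5147, 0.0011, 0.0688]
tool_rot: [3.14, 0.001, -0.036]
force: [0.2, 1.1, -0.1]
grip_width: 0.0142
finger_force: 59.6
clock: 23.9
position: [0.5148, 0.0011, 0.068]
tool_rot: [3.139, 0.001, -0.036]
force: [-8.0, -0.3, 28.4]
grip_width: 0.0141
finger_force: 62.8
```

```bash
python3 -m crank '{"travel":[[0,0,0.1],[0,0,0.1],[0,0,0.1],[0,0,0.1],[0,0,0.1]],"turn":[[0,0,0],[0,0,0],[0,0,0],[0,0,0],[0,0,0]],"gripper":[1,0.4,0.4,0.4,0.4]}'
python3 -m crank '{"travel":[[0,0,1],[0,0,4],[0,0,8],[0,0,12],[0,-3,14]],"turn":[[0,0,0],[0,0,0],[0,0,0],[0,0,0],[0,0,0]],"gripper":[0.4,0.4,0.4,0.4,0.4]}'
python3 -m crank '{"travel":[[0,-5,0],[-1,-10,0],[-2,-15,0],[-3,-20,0],[-3,-25,0]],"turn":[[0,0,0],[0,0,0],[0,0,0],[0,0,0],[0,0,0]],"gripper":[0.4,0.4,0.4,0.4,0.4]}'
python3 - <<'E'
from h import *
ux=np.array([-np.cos(.035),np.sin(.035),0])
for n,(x0,x1,y0,y1) in(('side',(215,290,138,172)),('top',(125,172,138,212))):
    d=snap(n,n+'10');a=cv2.imread('pics/%s0.png'%n).astype(int);b=d['pixels'][:,:,::-1].astype(int)
    for r in (np.abs(a-b).max(2)>20)[y0:y1,x0:x1]: print(''.join('#' if v else '.' for v in r))
    c=np.array([.515,.001,.080]);print(n,(proj(d,[c+ux*t+[0,0,h] for t in(-.069,.069) for h in(.010,.0083,-.0083)])-[x0,y0]).round(1).tolist())
E
```

```text
clock: 24.4
position: [0.5147, 0.0011, 0.0678]
tool_rot: [3.14, 0.001, -0.036]
force: [-0.6, -0.9, -0.4]
grip_width: 0.0512
finger_force: 0.0
clock: 24.9
position: [0.5158, -0.0257, 0.212]
tool_rot: [-3.141, -0.003, -0.031]
force: [0.4, -0.4, -0.5]
grip_width: 0.0514
finger_force: 0.0
clock: 25.4
position: [0.4835, -0.278, 0.209]
tool_rot: [3.14, 0.001, -0.036]
force: [1.4, 0.4, -0.1]
grip_width: 0.0515
finger_force: 0.0
...........................................................................
...........................................................................
...........................................................................
...........................................................................
...........................................................................
...........................................................................
...........................................................................
...........................................................................
..............................................###..................
[... 4936 characters left out ...]
#######..##.###.#################..###
####################.###.#################..###
#####################.##.################..####
#####################.##..################..###
#####################.##..###############...###
.####################.#..#################..###
.##.#################.....################..###
.....################......#..........###..####
.....###############..##..##..........#########
....##############........##..........#########
.....###############....####..........#########
....#########################........##########
....###########################################
top [[18.7, 4.4], [18.9, 4.6], [20.5, 6.1], [15.6, 70.6], [15.8, 70.6], [17.5, 71.1]]
```

```bash
python3 -c "
from workcell import bot
print(bot.job_done())"
```

```text
the job is handed in; nothing more can be done
None
```

The job is handed in at 25 s: the clip head was set foot-down on the bench, then seated flush in the mixer pocket, and the tube is pressed between its fingers. The seating depth and tube height matched in the side view, and I never touched the vial or bottle.

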